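# Move the charged battery pack from its push-to-release cradle to the desk lamp

## Robot

A 6-joint arm with a two-finger parallel gripper is mounted at the origin on the work surface. World frame = base frame: x ahead of the robot, y to its left, z up, the work surface at z = 0. Lengths are in m, angles in rad, forces in N, time in s.
With the tool pointing down it reaches from about 0.25 to 0.775 m from the base axis. Payload 4 kg.
Tool frame: the origin (TCP) lies midway between the tips of the shut fingers; the grasp point (between the pads) lies 19 mm behind it (robot.tcp_to_grasp is the distance from the TCP to the grasp point, in m); z points along the fingers, x is the direction in which the jaws open and shut, and the axes are right-handed (so a half turn about z gives the same grasp; the last joint's range is limited). The gripper opens to 94 mm and grips with 3 to 60 N. Pads are 16 mm wide; open, the fingers measure 119 mm over their backs; the gripper's body (75 mm by 177 mm) begins 78 mm behind the grasp point.
Start: joints at [1.16, 0.087, 1.371, -0, 1.684, -0.103], TCP at [0.167, 0.524, 0.206] pointing down, gripper open.
Joint ranges: [-3.1, 3.1], [-0.76, 2.03], [0.27, 2.55], [-1.08, 4.22], [0.17, 2.65], [-2.57, 2.57]. Speed limits (rad/s): [2.79, 2.79, 3.14, 3.14, 3.14, 3.14].

## Interface

Orientations are given as [roll, pitch, yaw] about the fixed x, y, z axes, in that order (R = Rz(yaw) Ry(pitch) Rx(roll)).
In Python, from bench import get_obs, vision, robot gives the robot as it stands.
- The arm moves only by the tool servo_tool, never from a script. Its argument "targets" is text: rows parted by semicolons, each of 7 numbers parted by spaces: the opening, from 0 (shut) to 1 (fully open), then the shift along the tool's x, y, z as a fraction of full scale, then the turn, a rotation vector about the tool's x, y, z as a fraction of full scale. A call has 1 to 12 rows; each row is the pose to reach, as a shift and turn from the pose commanded when the call began, along the tool's axes at that moment, turning the shorter way round; what a row does not reach only later rows make up. Full scale, the value 1, is 0.25 m for a shift and pi rad for a turn. A row lasts 1/12 s, in which the tool goes at most 41.7 mm and 7.16 degrees, less where a joint would pass 70% of its speed; a pose out of reach is approached as far as the arm can. A call with a number of a shift or a turn outside -1 to 1 is refused whole. A call with a gripper value outside its range is refused whole. The fingers move at their own pace and stop on an object; the grip force is fixed at half the most. Time passes only in rows, so rows that repeat a pose let the fingers close. It gives the time, the measured TCP pose, the force and the opening at its end, in the units of the state.
- get_obs(): the state, without advancing time (a new reading comes with each control period).
- vision.snapshot(name): name is "side" or "top" or "wrist"; returns a dict with "image" (400x640x3 uint8, red, green, blue), "mtx" (3x3 intrinsics, pixels), "world_from_camera" (4x4, takes a point from camera to world coordinates); the wrist camera has in their place "T_tool_cam" (4x4, takes a point from camera to tool coordinates, whose origin is the TCP and whose axes are the tool frame's). Camera axes: x right, y down, z forward; pixel columns grow to the right and rows downward; lengths in m; the calibration is good to about 2 mm. The wrist camera is an equidistant fisheye: a pixel r from the principal point sees the ray r / f radians off the axis. A picture is of the moment at which its call begins: read the wrist's pose just before it. There is no depth.
- robot.close_job(): hands the job in, once; it reports no verdict.
The state is a dict: "time": time; "joint_positions": joint angles; "qvel": joint speeds; "joint_torque": joint torques, N m; "tool_pos": TCP position; "ee_rot": TCP orientation; "wrist_force": force on the tool from outside, world axes, zero at the start; "wrist_torque": the same for the moment, N m; "width": finger opening in m.
Only numpy, scipy, OpenCV 4.12 (cv2) and the standard library are available. Lean on these libraries where they do the work, as an engineer would, in place of code of your own. Each camera call takes 0.05 s, during which the arm holds its last target.

## Task

The square battery pack has finished charging. Push it down into its charging cradle until the latch lets go and it springs up, then pull it out and set it down upright in the open battery well of the folded desk lamp. Do not release the round pack: leave it latched in its own cradle.

Things in the scene. Friction and masses are not known exactly. Their poses are not given: they have to be found in the camera images.
- square_pack_center (a point): Centre of the square battery pack: black upright block, 44 x 44 mm in plan, 80 mm tall, about 0.12 kg, sides along x and y, z up; its top is 40 mm above this point. Latched in its cradle, its top is 104 mm above the desk, 20 mm out of the rim. Pushed down by 6 to 10 mm and let go, it springs up in about a second to stand 25 mm higher, 45 mm out of the rim, loose.
- cradle_mouth (a point): Centre of the rim of the square pack's white cradle, fixed, 84 mm above the desk; outside it reaches 32 mm to -x, 52 to +x, 34 either way in y. Pull the freed pack straight up: shaft 60 mm deep, 1.5 mm play. The push takes about 5 N, 8 N at the hard stop 10 mm down. Under 6 mm it may stay latched: push again. Once freed it does not latch again.
- round_pack_center (a point): Centre of the round battery pack, black, 44 mm in diameter, 80 mm tall, latched at the same height in a second cradle of the same shape with the same latch. To be left alone.
- lamp_well (a point): Centre of the floor of the open square well in the white folded desk lamp (fixed). Well 74 x 74 mm inside, floor 8 mm above the desk, walls 15 mm high, 6 mm thick, along x and y; z up. The folded lamp head, top 46 mm above the desk, 160 mm long in y, lies 53 to 111 mm towards +x. The pack may stand in it at any yaw.
Things that resemble listed ones, but are neither listed nor needed, are in the scene too. Leave any red look-alike of the part that bears lamp_well alone.

How it is judged:
By the outcome, as a careful person would: the job done as asked, in the order asked, and still so for the second after the job is handed in, with the robot touching nothing.
It also fails if it takes over 51 s, if anything falls off the work surface, if the arm or the gripper's body presses on something with over 40 N, if the wrist force passes 120 N, or if a joint passes its speed limit or range.

## Working session

There is one attempt and no reset: what is moved stays moved. The work goes in short steps, Python scripts to look and compute and a tool call to move; the robot and the scene stay as the last step left them, time stands still between calls to the robot, and variables do not carry over. Pictures are saved under pics/ and viewed, and the job is handed in when it is done.

Besides the shell and the picture viewer there is one more tool, called after ">>>" by a JSON object that holds its "name" and its "arguments". servo_tool: Moves the arm, as the interface text tells. Its arguments: {"type":"object","properties":{"targets":{"type":"string"}},"required":["targets"]}

```bash
mkdir -p pics; ls
python3 - <<'E'
from bench import get_obs, vision, robot
import cv2,numpy as np
o=get_obs();print(o)
for n in ["side","top","wrist"]:
    s=vision.snapshot(n);cv2.imwrite(f"pics/a_{n}.png",s["image"][:,:,::-1])
    np.savez(f"pics/a_{n}.npz",**s)
    for k in s:
        if k!="image":print(n,k,np.round(s[k],4).tolist())
E
```

```text
pics
{'time': 0.0, 'joint_positions': array([ 1.15987438e+00,  8.79533460e-02,  1.37223824e+00, -5.64655074e-06,
        1.68361196e+00, -1.03084152e-01]), 'qvel': array([ 0.00128733, -0.00259921, -0.00113416,  0.00149751,  0.00034679,
        0.00086239]), 'joint_torque': array([ 1.74517500e-03, -3.40179849e+01, -3.02420890e+01,  7.16973608e-02,
        3.32113460e-02, -1.75908767e-04]), 'tool_pos': array([0.16642602, 0.52363779, 0.20431322]), 'ee_rot': array([-3.14137073e+00,  2.19972776e-03,  1.26295815e+00]), 'wrist_force': array([-0.10994081,  0.6377462 ,  0.11914288]), 'wrist_torque': array([-0.02978293,  0.00563156, -0.00874345]), 'width': 0.09398748733787979}
side mtx [[387.0585, 0.0, 314.9957], [0.0, 387.0585, 203.7929], [0.0, 0.0, 1.0]]
side world_from_camera [[0.822, -0.3183, 0.4722, 0.0043], [-0.569, -0.4935, 0.6578, -0.5836], [0.0237, -0.8094, -0.5868, 0.6245], [0.0, 0.0, 0.0, 1.0]]
top mtx [[414.8005, 0.0, 318.9447], [0.0, 414.8005, 198.4237], [0.0, 0.0, 1.0]]
top world_from_camera [[-0.0035, -0.9917, 0.1284, 0.3282], [-0.9999, 0.0018, -0.0133, 0.0105], [0.0129, -0.1285, -0.9916, 0.8728], [0.0, 0.0, 0.0, 1.0]]
wrist mtx [[309.7069, 0.0, 315.2203], [0.0, 309.7069, 201.1755], [0.0, 0.0, 1.0]]
wrist T_tool_cam [[1.0, -0.0006, 0.0004, 0.0009], [0.0005, 0.9738, 0.2273, -0.0654], [-0.0005, -0.2273, 0.9738, -0.181], [0.0, 0.0, 0.0, 1.0]]
```

View pics/a_side.png

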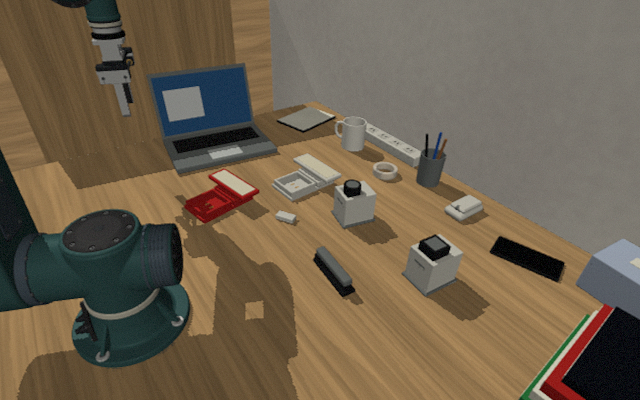

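View pics/a_top.png

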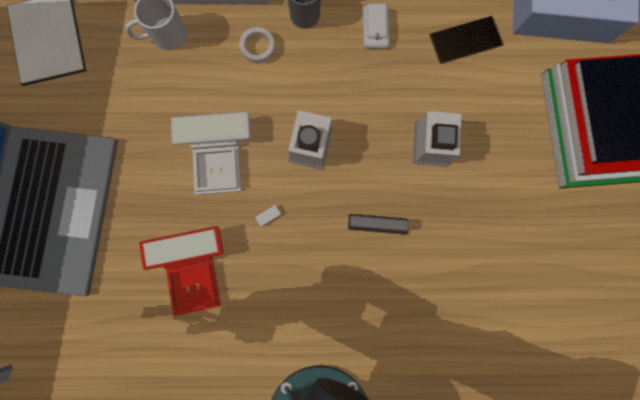

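View pics/a_wrist.png

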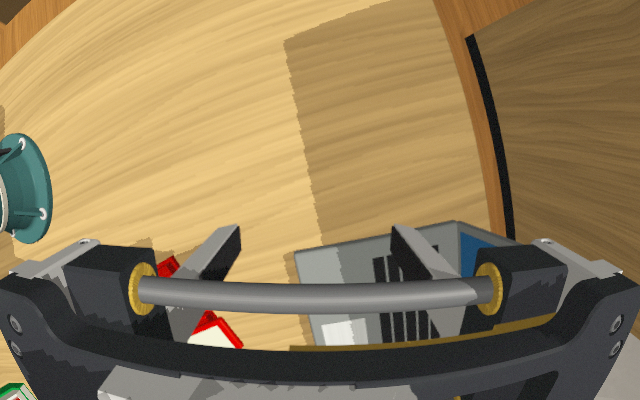

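Side: the square pack is at about (434,246), the round one at (352,188), and the white lamp at (300,180). Top: the square pack is at about (446,137), the round one at (309,137), and the white well at (216,170). The red lamp at (193,287) is to be left alone. Next I'll zoom in to measure.

Run:
```python
import cv2,numpy as np
t=cv2.imread("pics/a_top.png");s=cv2.imread("pics/a_side.png")
def c(im,x,y,w,h,f):return cv2.resize(im[y:y+h,x:x+w],(w*f,h*f),interpolation=cv2.INTER_CUBIC)
a=c(t,400,100,80,80,5);b=c(t,165,105,95,95,4);d=c(s,400,220,80,80,5)
b=cv2.resize(b,(400,400))
cv2.imwrite("pics/z1.png",np.hstack([a,b])); cv2.imwrite("pics/z2.png",np.hstack([d,cv2.resize(c(s,260,145,90,60,4),(400,400))]))
```

```text
(no output)
```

View pics/z1.png

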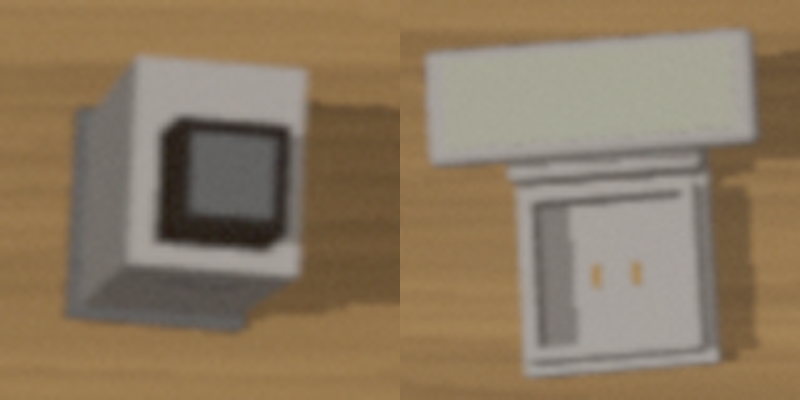

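View pics/z2.png

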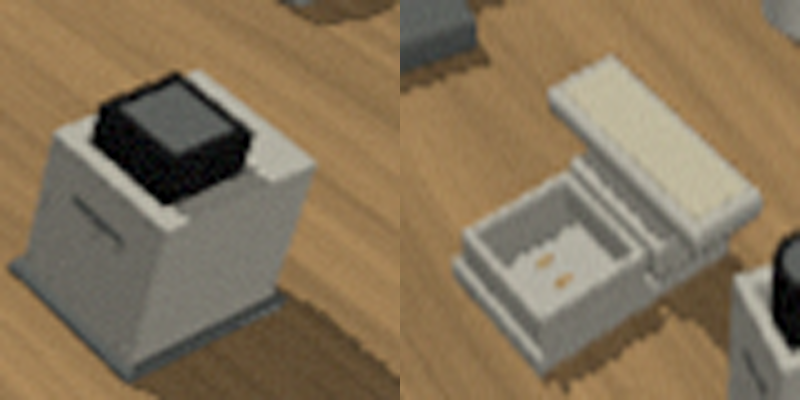

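```bash
cat > h.py <<'E'
import numpy as np
def load(n): return np.load(n)
def ray(S,px,z):
    K=S["mtx"];T=S["world_from_camera"]
    d=T[:3,:3]@np.linalg.solve(K,[px[0],px[1],1.]);o=T[:3,3]
    return o+d*(z-o[2])/d[2]
E
python3 - <<'E'
from h import *
T=load("pics/a_top.npz");S=load("pics/a_side.npz")
def show(n,S,pts,ox,oy,f,z):
    P=np.array([ray(S,(ox+p[0]/f-.4,oy+p[1]/f-.4),z) for p in pts])
    e=[np.round(1000*np.linalg.norm(P[(i+1)%4]-P[i])) for i in range(4)]
    a=[np.round(np.degrees(np.arctan2(*(P[(i+1)%4]-P[i])[[1,0]])),1) for i in range(4)]
    print(n,P.mean(0).round(4),e,a); print(P.round(4)[:,:2].tolist())
show("cradle top",T,[(137,57),(307,72),(299,277),(128,263)],400,100,5,.084)
show("label top",T,[(192,135),(277,137),(273,215),(189,216)],400,100,5,.104)
show("cradle side",S,[(57,133),(197,72),(315,163),(168,232)],400,220,5,.084)
show("pack side",S,[(97,105),(178,72),(250,135),(168,182)],400,220,5,.104)
f=400/95
show("well outer top",T,[(118,180),(307,172),(318,360),(127,375)],165,105,f,.023)
show("well inner top",T,[(132,202),(293,190),(303,345),(137,352)],165,105,f,.023)
g=T
print(ray(T,(165+216/f-.4,105+274/f-.4),.008))
show("head",T,[(27,53),(350,30),(357,137),(32,163)],165,105,f,.046)
E
```

```text
cradle top [ 0.5597 -0.2447  0.084 ] [np.float64(68.0), np.float64(83.0), np.float64(67.0), np.float64(84.0)] [np.float64(-95.2), np.float64(175.1), np.float64(85.2), np.float64(-4.5)]
[[0.6043, -0.2145], [0.5983, -0.2818], [0.5153, -0.2747], [0.5209, -0.2079]]
label top [ 0.5503 -0.2438  0.104 ] [np.float64(33.0), np.float64(31.0), np.float64(32.0), np.float64(32.0)] [np.float64(-91.4), np.float64(174.5), np.float64(90.7), np.float64(-4.4)]
[[0.5663, -0.2288], [0.5655, -0.2616], [0.5348, -0.2586], [0.5344, -0.2264]]
cradle side [ 0.5595 -0.2458  0.084 ] [np.float64(81.0), np.float64(66.0), np.float64(82.0), np.float64(65.0)] [np.float64(-4.1), np.float64(-93.7), np.float64(175.5), np.float64(85.0)]
[[0.5218, -0.2102], [0.6022, -0.2159], [0.598, -0.2818], [0.5161, -0.2753]]
pack side [ 0.547  -0.2455  0.104 ] [np.float64(45.0), np.float64(43.0), np.float64(49.0), np.float64(48.0)] [np.float64(-5.3), np.float64(-97.9), np.float64(-179.6), np.float64(77.3)]
[[0.529, -0.221], [0.5734, -0.2251], [0.5674, -0.2678], [0.5184, -0.2681]]
well outer top [0.5003 0.2123 0.023 ] [np.float64(94.0), np.float64(95.0), np.float64(93.0), np.float64(98.0)] [np.float64(-87.5), np.float64(-175.5), np.float64(94.5), np.float64(4.6)]
[[0.5464, 0.2629], [0.5504, 0.1694], [0.4558, 0.1619], [0.4486, 0.255]]
well inner top [0.4999 0.2129 0.023 ] [np.float64(80.0), np.float64(78.0), np.float64(81.0), np.float64(75.0)] [np.float64(-85.6), np.float64(-175.1), np.float64(92.4), np.float64(3.8)]
[[0.5352, 0.2556], [0.5413, 0.1761], [0.4633, 0.1694], [0.4599, 0.2505]]
[0.50184558 0.21660445 0.008     ]
head [0.5826 0.2218 0.046 ] [np.float64(157.0), np.float64(54.0), np.float64(157.0), np.float64(55.0)] [np.float64(-85.7), np.float64(-175.3), np.float64(94.7), np.float64(4.9)]
[[0.6039, 0.3025], [0.6157, 0.1456], [0.5619, 0.1412], [0.5489, 0.2978]]
```

>>> {"name": "servo_tool", "arguments": {"targets": "0 -0.82 0.8 0 0 0 -0.07; 0 -0.82 0.8 0 0 0 -0.07; 0 -0.82 0.8 0 0 0 -0.07; 0 -0.82 0.8 0 0 0 -0.07; 0 -0.82 0.8 0 0 0 -0.07; 0 -0.82 0.8 0 0 0 -0.07; 0 -0.82 0.8 0 0 0 -0.07; 0 -0.82 0.8 0 0 0 -0.07"}}

```text
time: 0.82
tool_pos: [0.2975, 0.2632, 0.2054]
ee_rot: [3.139, 0.002, 1.474]
wrist_force: [0.8, -0.0, -0.2]
width: 0.0441
```

>>> {"name": "servo_tool", "arguments": {"targets": "0 -0.97 0.6 0 0 0 0; 0 -0.97 0.6 0 0 0 0; 0 -0.97 0.6 0 0 0 0; 0 -0.97 0.6 0 0 0 0; 0 -0.97 0.6 0 0 0 0; 0 -0.97 0.6 0 0 0 0; 0 -0.97 0.6 0 0 0 0; 0 -0.97 0.6 0 0 0 0"}}

```text
time: 1.48
tool_pos: [0.425, 0.009, 0.2046]
ee_rot: [-3.141, 0.002, 1.476]
wrist_force: [0.0, 0.2, 0.4]
width: 0.0001
```

>>> {"name": "servo_tool", "arguments": {"targets": "0 -0.8 0.4 0 0 0 0; 0 -0.8 0.4 0 0 0 0; 0 -0.8 0.4 0 0 0 0; 0 -0.8 0.4 0 0 0 0; 0 -0.8 0.4 0 0 0 0; 0 -0.8 0.4 0 0 0 0; 0 -0.8 0.4 0 0 0 0; 0 -0.8 0.4 0 0 0 0; 0 -0.8 0.4 0 0 0 0"}}

```text
time: 2.23
tool_pos: [0.5052, -0.1926, 0.2053]
ee_rot: [-3.141, -0.001, 1.484]
wrist_force: [0.4, 0.0, 0.0]
width: 0.0007
```

Run:
```python
from bench import get_obs, vision, robot
import cv2,numpy as np
o=get_obs();print(o["time"],o["tool_pos"],o["ee_rot"],o["wrist_force"])
s=vision.snapshot("wrist");cv2.imwrite(f"pics/b_wrist.png",s["image"][:,:,::-1])
np.savez("pics/b_wrist.npz",**s,p=o["tool_pos"],r=o["ee_rot"])
```

```text
2.2333 [ 0.50522317 -0.19263648  0.20534146] [-3.14099132e+00 -1.30039620e-03  1.48449707e+00] [0.43843673 0.04712978 0.02933214]
```

View pics/b_wrist.png

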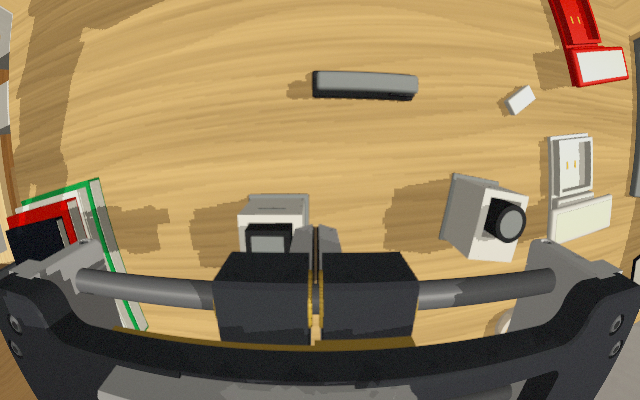

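The wrist view shows the square pack's label near (268,244), partly in front of the fingers. I'll check it against the estimate by casting a ray, then work out the move.

```bash
cat >> h.py <<'E'
from scipy.spatial.transform import Rotation as Ro
def wray(S,px,z):
    K=S["mtx"];d=(np.array(px)-K[:2,2])/K[0,0];r=np.hypot(*d)
    v=np.array([*(np.sin(r)*d/r),np.cos(r)])
    M=S["T_tool_cam"];R=Ro.from_euler("xyz",S["r"]).as_matrix()
    o=S["p"]+R@M[:3,3];d=R@M[:3,:3]@v
    return o+d*(z-o[2])/d[2]
def totool(p,r,t):
    R=Ro.from_euler("xyz",r).as_matrix();return R.T@(np.array(t)-p)/.25
E
python3 - <<'E'
from h import *
import cv2
W=load("pics/b_wrist.npz")
im=cv2.cvtColor(W["image"],cv2.COLOR_RGB2BGR)
cv2.imwrite("pics/b_zoom.png",cv2.resize(im[180:260,220:350],None,fx=6,fy=6,interpolation=cv2.INTER_CUBIC))
for p in [(238,213),(308,213)]: print("rim",wray(W,p,.084))
for p in [(252,236),(284,236)]: print("label near corners",wray(W,p,.104))
print(totool(W["p"],W["r"],[.550,-.2441,.120]))
E
```

```text
rim [ 0.51617041 -0.27256419  0.084     ]
rim [ 0.52222621 -0.20034118  0.084     ]
label near corners [ 0.53546976 -0.25633288  0.104     ]
label near corners [ 0.53785235 -0.22475688  0.104     ]
[-0.1900941   0.19638886  0.34100088]
```

View pics/b_zoom.png

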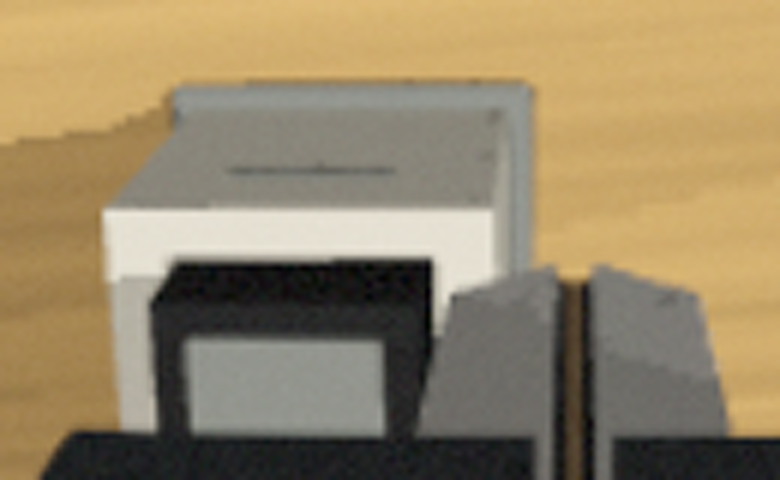

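>>> {"name": "servo_tool", "arguments": {"targets": "0 -0.188 0.2 0 0 0 0; 0 -0.188 0.2 0 0 0 0; 0 -0.188 0.2 0.15 0 0 0; 0 -0.188 0.2 0.3 0 0 0; 0 -0.188 0.2 0.36 0 0 0; 0 -0.188 0.2 0.36 0 0 0; 0 -0.188 0.2 0.36 0 0 0; 0 -0.188 0.2 0.36 0 0 0"}}

```text
time: 2.95
tool_pos: [0.5521, -0.2452, 0.118]
ee_rot: [3.138, 0.001, 1.484]
wrist_force: [-0.7, 0.9, 0.3]
width: 0.0002
```

Run:
```python
from bench import get_obs, vision, robot
from h import *
import cv2
o=get_obs();print(o["time"],o["tool_pos"],o["ee_rot"],o["wrist_force"],totool(o["tool_pos"],o["ee_rot"],[.551,-.2435,.096]))
s=vision.snapshot("side");im=s["image"][:,:,::-1]
cv2.imwrite("pics/c_side.png",cv2.resize(im[160:320,340:540],(800,640))[:600])
```

```text
2.95 [ 0.55213291 -0.24519897  0.11800325] [3.13800311e+00 1.38487717e-03 1.48429708e+00] [-0.73041612  0.9015667   0.27257678] [ 0.00650085 -0.00541768  0.0879852 ]
```

View pics/c_side.png

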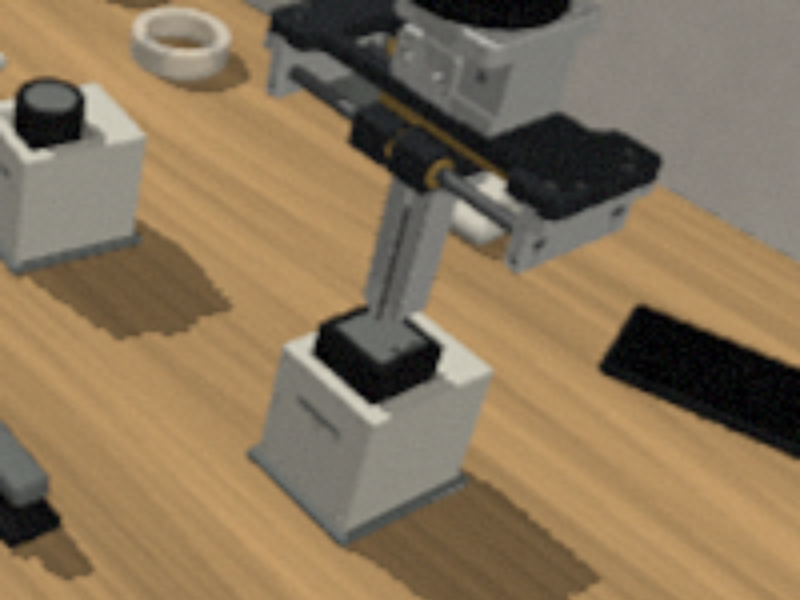

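The shut fingertips are above the pack's label, so I'll push down.

>>> {"name": "servo_tool", "arguments": {"targets": "0 0 0 0.02 0 0 0; 0 0 0 0.04 0 0 0; 0 0 0 0.055 0 0 0; 0 0 0 0.065 0 0 0; 0 0 0 0.075 0 0 0; 0 0 0 0.08 0 0 0; 0 0 0 0.08 0 0 0; 0 0 0 0.08 0 0 0"}}

```text
time: 3.67
tool_pos: [0.5516, -0.246, 0.0965]
ee_rot: [3.14, 0.001, 1.483]
wrist_force: [0.7, 0.4, 4.9]
width: 0.0004
```

>>> {"name": "servo_tool", "arguments": {"targets": "0 0 0 0.008 0 0 0; 0 0 0 0.008 0 0 0; 0 0 0 0.008 0 0 0"}}

```text
time: 3.92
tool_pos: [0.5515, -0.246, 0.0943]
ee_rot: [3.14, 0.001, 1.483]
wrist_force: [0.4, -0.0, 5.6]
width: 0.0005
```

>>> {"name": "servo_tool", "arguments": {"targets": "0 0 0 -0.1 0 0 0; 0 0 0 -0.2 0 0 0; 0 0 0 -0.3 0 0 0; 0.8 0 0 -0.34 0 0 0; 0.8 0 0 -0.34 0 0 0; 0.8 0 0 -0.34 0 0 0; 0.8 0 0 -0.34 0 0 0; 0.8 0 0 -0.34 0 0 0; 0.8 0 0 -0.34 0 0 0; 0.8 0 0 -0.34 0 0 0; 0.8 0 0 -0.34 0 0 0; 0.8 0 0 -0.34 0 0 0"}}

```text
time: 4.92
tool_pos: [0.5509, -0.2457, 0.178]
ee_rot: [-3.141, -0.0, 1.483]
wrist_force: [-0.8, -0.3, -0.1]
width: 0.0569
```

Run:
```python
from bench import get_obs, vision, robot
from h import *
import cv2
s=vision.snapshot("side");im=s["image"][:,:,::-1]
o=get_obs();print(o["time"],o["tool_pos"],o["ee_rot"],o["width"],totool(o["tool_pos"],o["ee_rot"],[.551,-.2435,.095]))
cv2.imwrite("pics/d_side.png",cv2.resize(im[160:310,340:540],(800,600)))
s=vision.snapshot("wrist");im=s["image"][:,:,::-1]
cv2.imwrite("pics/d_wrist.png",im)
np.savez("pics/d_wrist.npz",**s,p=o["tool_pos"],r=o["ee_rot"])
```

```text
4.9667 [ 0.55095948 -0.2457069   0.17825688] [-3.14133625e+00 -2.04652436e-04  1.48291726e+00] 0.060609838868766995 [ 0.0087396  -0.00052792  0.33302948]
```

View pics/d_side.png

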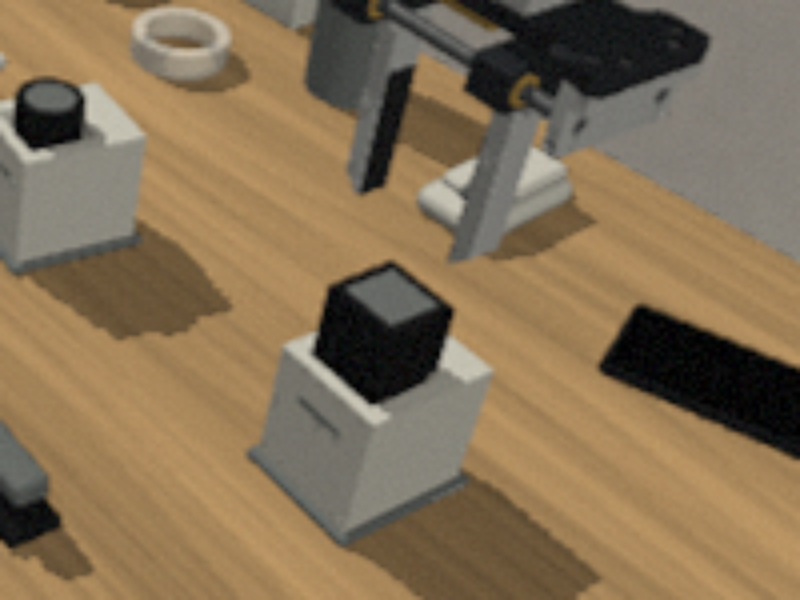

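View pics/d_wrist.png

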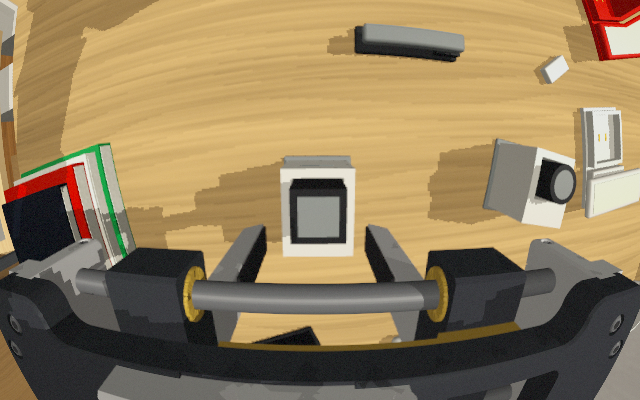

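The pack has sprung up, and its label is now centred near (318,217) in the wrist view. I'll refine its position at z = 0.129.

Run:
```python
from h import *
W=load("pics/d_wrist.npz")
P=[wray(W,p,.129) for p in [(298,197),(339,197),(339,238),(298,238)]]
print(np.round(P,4),np.mean(P,0))
c=np.mean(P,0)
print(totool(W["p"],W["r"],[c[0],c[1],.095]))
```

```text
[[ 0.5352 -0.2565  0.129 ]
 [ 0.538  -0.2254  0.129 ]
 [ 0.5711 -0.2277  0.129 ]
 [ 0.5682 -0.26    0.129 ]] [ 0.55312047 -0.24239984  0.129     ]
[0.01386767 0.00753499 0.33302846]
```

>>> {"name": "servo_tool", "arguments": {"targets": "0.8 0.011 0.003 0 0 0 0; 0.8 0.011 0.003 0.1 0 0 0; 0.8 0.011 0.003 0.2 0 0 0; 0.8 0.011 0.003 0.28 0 0 0; 0.8 0.011 0.003 0.333 0 0 0; 0.8 0.011 0.003 0.333 0 0 0; 0.8 0.011 0.003 0.333 0 0 0; 0.8 0.011 0.003 0.333 0 0 0"}}

```text
time: 5.68
tool_pos: [0.5528, -0.2433, 0.0966]
ee_rot: [3.14, 0.001, 1.483]
wrist_force: [-0.3, -1.1, -0.0]
width: 0.0753
```

>>> {"name": "servo_tool", "arguments": {"targets": "0 0 0 0 0 0 0; 0 0 0 0 0 0 0; 0 0 0 0 0 0 0; 0 0 0 0 0 0 0; 0 0 0 0 0 0 0; 0 0 0 0 0 0 0; 0 0 0 0 0 0 0; 0 0 0 0 0 0 0; 0 0 0 0 0 0 0; 0 0 0 0 0 0 0"}}

```text
time: 6.52
tool_pos: [0.5522, -0.2432, 0.0955]
ee_rot: [3.141, 0.0, 1.483]
wrist_force: [0.8, -0.8, 2.0]
width: 0.0438
```

Gripped, with an opening of 43.8 mm against a 44 mm pack. Now I'll lift it straight up.

>>> {"name": "servo_tool", "arguments": {"targets": "0 0 0 -0.04 0 0 0; 0 0 0 -0.08 0 0 0; 0 0 0 -0.13 0 0 0; 0 0 0 -0.18 0 0 0; 0 0 0 -0.24 0 0 0; 0 0 0 -0.3 0 0 0; 0 0 0 -0.36 0 0 0; 0 0 0 -0.4 0 0 0; 0 0 0 -0.4 0 0 0; 0 0 0 -0.4 0 0 0"}}

```text
time: 7.35
tool_pos: [0.5524, -0.2433, 0.1964]
ee_rot: [3.14, 0.001, 1.483]
wrist_force: [-0.2, 0.8, -2.2]
width: 0.0439
```

Run:
```python
from bench import get_obs, vision, robot
from h import *
import cv2
s=vision.snapshot("side");im=s["image"][:,:,::-1]
o=get_obs();print(o["time"],o["tool_pos"],o["ee_rot"],o["width"],o["wrist_force"],totool(o["tool_pos"],o["ee_rot"],[.501,.215,.195]))
cv2.imwrite("pics/e_side.png",cv2.resize(im[100:300,240:507],(800,600)))
```

```text
7.4 [ 0.55184877 -0.24297699  0.1950423 ] [-3.14135667e+00 -2.29472300e-04  1.48287927e+00] 0.04380201177814105 [ 0.25226837 -1.0659897  -1.51394016] [ 1.80697379e+00 -3.63457933e-01  6.69639929e-04]
```

View pics/e_side.png

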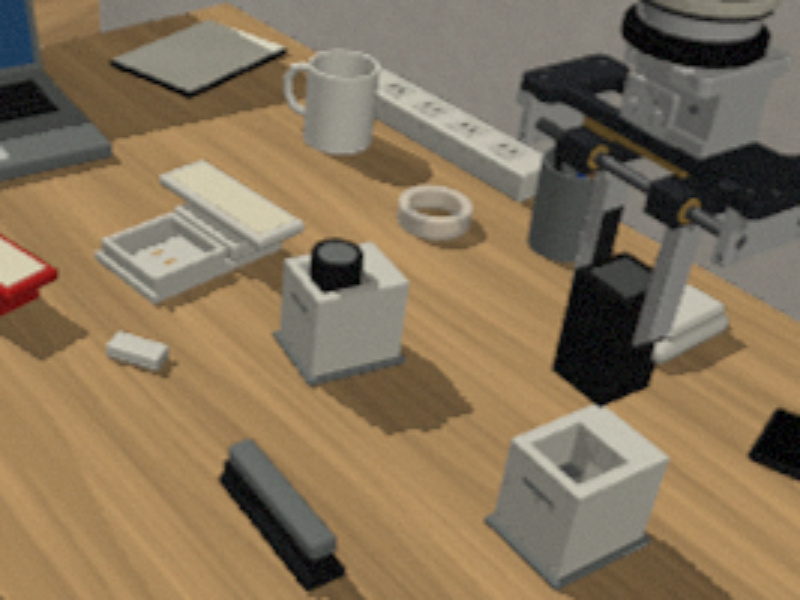

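The pack is clear of the cradle (bottom about 0.149) and the round pack is still latched. Carrying it to the lamp.

>>> {"name": "servo_tool", "arguments": {"targets": "0 0.05 -0.01 0 0 0 0; 0 0.15 -0.03 0 0 0 0; 0 0.27 -0.05 0 0 0 0; 0 0.39 -0.08 0 0 0 0; 0 0.51 -0.1 0 0 0 0; 0 0.63 -0.13 0 0 0 0; 0 0.75 -0.15 0 0 0 0; 0 0.85 -0.17 0 0 0 0; 0 0.9 -0.18 0 0 0 0; 0 0.9 -0.18 0 0 0 0"}}

```text
time: 8.23
tool_pos: [0.5259, -0.0121, 0.1944]
ee_rot: [-3.14, -0.001, 1.487]
wrist_force: [0.2, -0.9, -0.7]
width: 0.0437
```

>>> {"name": "servo_tool", "arguments": {"targets": "0 0.05 -0.01 0 0 0 0; 0 0.15 -0.03 0 0 0 -0.01; 0 0.27 -0.05 0 0 0 -0.02; 0 0.39 -0.08 0 0 0 -0.03; 0 0.51 -0.1 0 0 0 -0.04; 0 0.63 -0.13 0 0 0 -0.053; 0 0.75 -0.15 0 0 0 -0.053; 0 0.85 -0.17 0 0 0 -0.053; 0 0.905 -0.183 0 0 0 -0.053; 0 0.905 -0.183 0 0 0 -0.053; 0 0.905 -0.183 0 0 0 -0.053"}}

```text
time: 9.15
tool_pos: [0.5014, 0.2141, 0.1947]
ee_rot: [-3.141, 0.001, 1.649]
wrist_force: [0.1, -2.0, -1.3]
width: 0.0436
```

Run:
```python
from bench import get_obs, vision, robot
from h import *
import cv2
o=get_obs();print(o["time"],o["tool_pos"],o["ee_rot"],o["width"],o["wrist_force"],totool(o["tool_pos"],o["ee_rot"],[.501,.215,.055]))
s=vision.snapshot("wrist");np.savez("pics/f_wrist.npz",**s,p=o["tool_pos"],r=o["ee_rot"])
cv2.imwrite("pics/f_wrist.png",s["image"][:,:,::-1])
im=vision.snapshot("side")["image"][:,:,::-1]
cv2.imwrite("pics/f_side.png",cv2.resize(im[50:230,200:440],(800,600)))
```

```text
9.15 [0.50135576 0.21408787 0.19470666] [-3.14087944e+00  9.75090754e-04  1.64946289e+00] 0.04358994801439766 [ 0.13106494 -1.95021341 -1.33127775] [ 0.00429397 -0.00073337  0.5588234 ]
```

View pics/f_wrist.png

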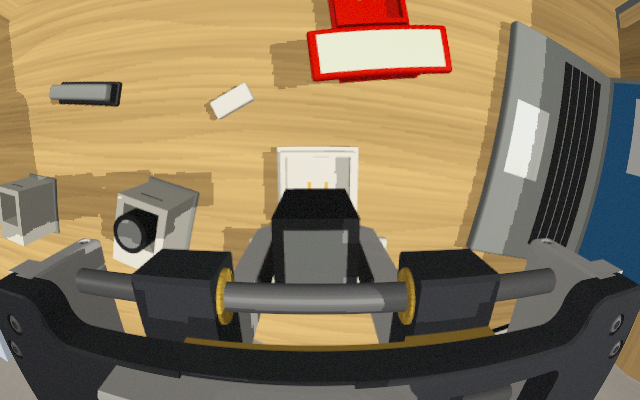

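View pics/f_side.png

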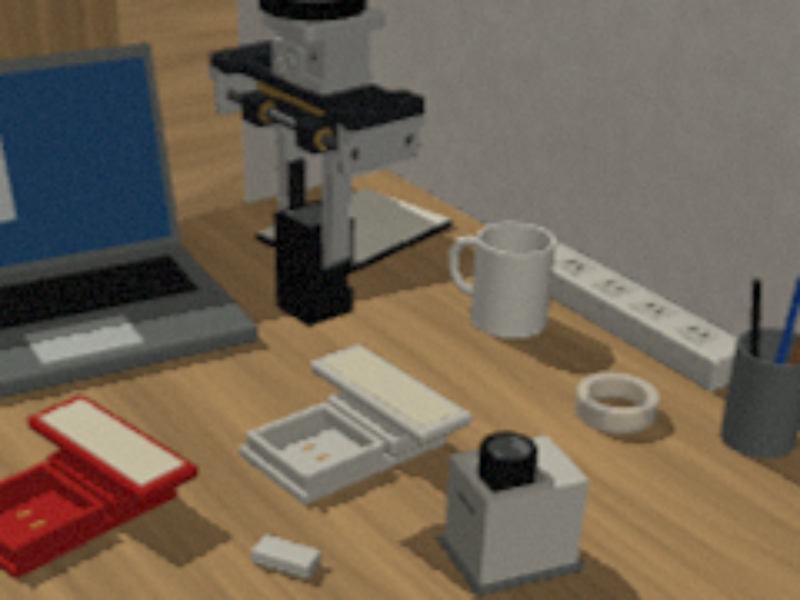

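The wrist view shows the well rim's near edge at about (276–358,148) and the contacts at (309,185) and (326,185). I'll check these against the target.

Run:
```python
from h import *
W=load("pics/f_wrist.npz")
for p in [(277,149),(358,149)]: print(wray(W,p,.023))
for p in [(309,185),(326,185)]: print(wray(W,p,.008))
```

```text
[0.46089091 0.16789107 0.023     ]
[0.45358716 0.26010843 0.023     ]
[0.50254079 0.20737738 0.008     ]
[0.50093212 0.22781511 0.008     ]
```

>>> {"name": "servo_tool", "arguments": {"targets": "0 0.008 0 0.06 0 0 0; 0 0.008 0 0.14 0 0 0; 0 0.008 0 0.22 0 0 0; 0 0.008 0 0.3 0 0 0; 0 0.008 0 0.38 0 0 0; 0 0.008 0 0.45 0 0 0; 0 0.008 0 0.5 0 0 0; 0 0.008 0 0.53 0 0 0; 0 0.008 0 0.545 0 0 0; 0 0.008 0 0.545 0 0 0; 0 0.008 0 0.545 0 0 0; 0 0.008 0 0.545 0 0 0"}}

```text
time: 10.25
tool_pos: [0.502, 0.2166, 0.0604]
ee_rot: [3.139, -0.001, 1.649]
wrist_force: [-0.3, 0.1, -1.8]
width: 0.0436
```

>>> {"name": "servo_tool", "arguments": {"targets": "0 0 0 0.005 0 0 0; 0 0 0 0.01 0 0 0; 0 0 0 0.014 0 0 0; 0 0 0 0.014 0 0 0; 0 0 0 0.014 0 0 0"}}

```text
time: 10.67
tool_pos: [0.501, 0.2164, 0.0554]
ee_rot: [-3.142, 0.0, 1.649]
wrist_force: [-0.6, -0.0, -1.1]
width: 0.044
```

>>> {"name": "servo_tool", "arguments": {"targets": "0 0 0 0.003 0 0 0; 0 0 0 0.006 0 0 0; 0 0 0 0.006 0 0 0; 0 0 0 0.006 0 0 0"}}

```text
time: 11.0
tool_pos: [0.5012, 0.2165, 0.0545]
ee_rot: [3.141, -0.0, 1.649]
wrist_force: [-0.7, 0.5, 2.8]
width: 0.0439
```

Run:
```python
from bench import get_obs, vision
import cv2
o=get_obs();print(o["time"],o["tool_pos"],o["wrist_force"])
im=vision.snapshot("side")["image"][:,:,::-1]
cv2.imwrite("pics/g_side.png",cv2.resize(im[110:230,240:400],(800,600),interpolation=cv2.INTER_CUBIC))
```

```text
11.0 [0.50119529 0.21647823 0.05453625] [-0.73711995  0.47980514  2.79141194]
```

View pics/g_side.png

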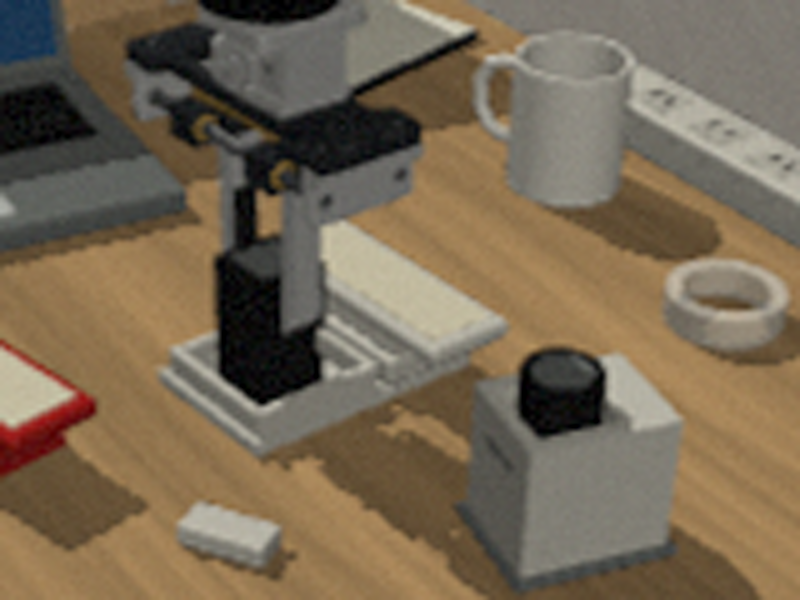

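The pack is inside the well with its base on the floor: upward force 2.8 N, tool height 0.0545 against about 0.0545 expected. Releasing and rising.

>>> {"name": "servo_tool", "arguments": {"targets": "0.7 0 0 0 0 0 0; 0.7 0 0 0 0 0 0; 0.7 0 0 0 0 0 0; 0.7 0 0 0 0 0 0; 0.7 0 0 0 0 0 0; 0.7 0 0 0 0 0 0; 0.7 0 0 0 0 0 0"}}

```text
time: 11.63
tool_pos: [0.501, 0.2164, 0.0539]
ee_rot: [-3.141, -0.0, 1.649]
wrist_force: [0.5, -0.9, 0.1]
width: 0.0661
```

>>> {"name": "servo_tool", "arguments": {"targets": "0.7 0 0 -0.06 0 0 0; 0.7 0 0 -0.12 0 0 0; 0.7 0 0 -0.2 0 0 0; 0.7 0 0 -0.3 0 0 0; 0.7 0 0 -0.4 0 0 0; 0.7 0 0 -0.5 0 0 0; 0.7 0 0 -0.6 0 0 0; 0.7 0 0 -0.6 0 0 0; 0.7 0 0 -0.6 0 0 0; 0.7 0 0 -0.6 0 0 0"}}

```text
time: 12.47
tool_pos: [0.5006, 0.2163, 0.2027]
ee_rot: [-3.14, 0.0, 1.649]
wrist_force: [-0.5, -0.3, -0.0]
width: 0.066
```

Run:
```python
from bench import get_obs, vision
import cv2,numpy as np
o=get_obs();print(o["time"],o["tool_pos"],o["wrist_force"],o["width"])
im=vision.snapshot("side")["image"][:,:,::-1]
a=cv2.resize(im[110:290,240:480],(480,360),interpolation=cv2.INTER_CUBIC)
w=vision.snapshot("wrist")["image"][:,:,::-1]
cv2.imwrite("pics/h.png",np.hstack([a,w[100:260,200:480][:, :280].repeat(1,0)[:160].copy() if 0 else cv2.resize(w[110:290,220:380],(320,360))]))
```

```text
12.4667 [0.50057419 0.21625897 0.20274494] [-0.49458624 -0.26394419 -0.02691   ] 0.06597249875659202
```

View pics/h.png

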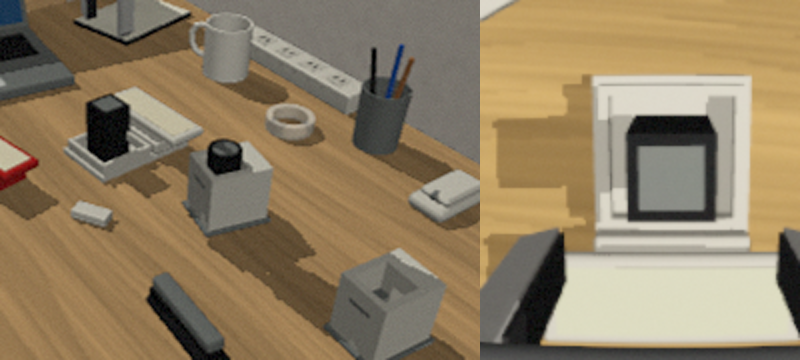

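The pack stands upright in the well, its cradle is empty, the round pack is still latched and the gripper is clear. Handing the job in.

```bash
python3 -c "
from bench import robot
print(robot.close_job())"
```

```text
the job is handed in; nothing more can be done
None
```

The square pack is now standing upright in the white lamp's well, and I handed the job in at about 12.5 s of the 51 s limit.

- **Release:** I pushed the pack down about 9–10 mm with the fingers shut, at 5.6 N. The latch let go and it sprang up.
- **Move:** I gripped it at an opening of 43.8 mm, lifted it straight out and carried it over to the well. I lowered it until the floor pushed back at 2.8 N, then let go and rose clear.
- **Last checks:** The side and wrist pictures show the pack upright inside the well walls and its own cradle empty. The round pack is still latched, and I never moved the red look-alike lamp. The gripper is about 0.11 m above the pack, with wrist force near zero.

My position measurements agreed with each other to within about 2–5 mm, and no check failed.

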